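Lock the hammer-head stud into the bench strut

TASK

Fit the hammer-head stud with the wing grip into the slotted strut on the bench as a work stop: put its head down through the slot near the middle of the strut, turn it a quarter turn so that the head catches under both lips, and leave it standing upright there with its collar resting flat on the strut. Leave the round-knobbed stud where it stands.

Things in the scene. Friction and masses are not known exactly. Their poses are not given: they have to be found in the camera images.
- stud_grip (a point): Centre of the black wing grip (44 mm along x, 14 mm thick along y, 24 mm high) of the loose hammer-head stud, 0.13 kg, 68 mm tall, that stands on the bench on its steel head (48 along x, 20 along y, 12 mm high). z up the stud. Between: neck 14 mm across, collar 40 mm across and 4 mm thick, shaft 16 mm. Below this point: underside of the collar 28 mm, top of the head 44 mm, foot 56 mm.
- slot_mid (a point): Middle of the slot, level with the top face of the fixed steel strut (200 mm along x, 70 along y, 40 high, black end caps). Slot along x, 30 mm wide; its lips curl 8 mm down; inside 62 mm wide, 35 mm deep below the top face. The head passes only lengthwise (along x). Collar on the top face: the head hangs 8 mm under the lips, 7 mm over the floor, free to turn under both lips.
- round_stud_grip (a point): Centre of the black round knob (39 mm across, 24 mm high) of the other loose stud, which stands on the bench on a round steel foot 44 mm across; this point is 56 mm above its underside. Its collar is 40 mm across. It does not fit the slot and is to be left alone.

How it is judged:
By the outcome, as a careful person would: the job done as asked, in the order asked, and still so for the second after the job is handed in, with the robot touching nothing.
It also fails if it takes over 38 s, if anything falls off the work surface, if the arm or the gripper's body presses on something with over 40 N, if the wrist force passes 120 N, or if a joint passes its speed limit or range.

ROBOT

A 7-joint arm with a two-finger parallel gripper is mounted at the origin on a cart in front of the work surface, level with it; the furniture and walls round the work are solid. World frame = base frame: x ahead of the robot, y to its left, z up, the work surface at z = 0. Lengths are in m, angles in rad, forces in N, time in s.
With the tool pointing down it reaches from about 0.425 to 0.925 m from the base axis. Payload 6.8 kg.
Tool frame: the origin (TCP) lies between the finger pads; the fingertips stand tcp_to_tips ahead of it and the grasp point (between the pads) lies 11 mm behind it (tcp_to_tips is the distance from the TCP to the fingertips, in m); z points along the fingers, y is the line along which they close (so a half turn about z gives the same grasp; the last joint's range is limited). The gripper opens to 88 mm and grips with 3 to 60 N. Pads are 20 mm wide; open, the fingers measure 115 mm over their backs; the gripper's body (75 mm by 178 mm) begins 61 mm behind the grasp point.
Start: joints at [1.209, 0.477, 0.022, 1.555, -0.011, 1.109, -0.083], TCP at [0.169, -0.653, 0.2] pointing down, gripper open.
Joint ranges: [-2.96, 2.96], [-0.34, 2.1], [-1.41, 1.46], [0.24, 2.44], [-1.37, 4.51], [0.17, 1.92], [-2.96, 2.96]. Speed limits (rad/s): [2.39, 2.39, 3.14, 3.14, 3.14, 3.14, 3.14].

INTERFACE

Orientations are given as [roll, pitch, yaw] about the fixed x, y, z axes, in that order (R = Rz(yaw) Ry(pitch) Rx(roll)).
In Python, from plant import get_state, camera, finish_job, boxes_of, silhouettes, pinpoint, tcp_to_tips gives the robot as it stands.
- The arm moves only by the tool drive_tool, never from a script. Its argument "rows" is a list that holds one entry, the list of rows, each a list of 6 numbers: the shift along the tool's x, y, z in mm, then the turn, a rotation vector about the tool's x, y, z in rad. In form: [[[tx, ty, tz, rx, ry, rz], ...]]. A call has 1 to 20 rows; each row is the pose to reach, as a shift and turn from the pose commanded when the call began, along the tool's axes at that moment; what a row does not reach only later rows make up. A row lasts 1/12 s, in which the tool goes at most 41.7 mm and 7.16 degrees, less where a joint would pass 70% of its speed; a pose out of reach is approached as far as the arm can. A call with a gripper value outside its range is refused whole. "grip" is the closure in counts, from 0 (fully open) to 255 (shut), set as the call begins (left out, the last holds). The fingers move at their own pace and stop on an object; "grip_force" is the grip in N (left out, the last holds). Time passes only in rows, so rows that repeat a pose let the fingers close. It gives the time, the measured TCP pose, the force, the opening and the grip force at its end, in the units of the state.
- get_state(): the state, without advancing time (a new reading comes with each control period).
- camera(name): name is "side" or "top" or "wrist"; returns a dict with "color" (420x560x3 uint8, red, green, blue), "fx", "fy", "cx", "cy" (pixels), "k1" (the pictures are not rectified: a ray, as slopes to the right and down, at radius r is drawn at 1 + k1 r^2 times it, then the intrinsics apply), "R" (3x3) and "t" (3): a world point X has camera coordinates R X + t; the wrist camera has in their place "T_tool_cam" (4x4, takes a point from camera to tool coordinates, whose origin is the TCP and whose axes are the flange's). Camera axes: x right, y down, z forward; pixel columns grow to the right and rows downward; lengths in m; the calibration is good to about 2 mm. A picture is of the moment at which its call begins: read the wrist's pose just before it. There is no depth.
- finish_job(): hands the job in; it is judged then, once.
Trained networks look in a picture, given as the dict that the camera call returned (one of the last four; its "shot" number tells which), for a name from the list of things; names that differ only in an ending like _2 or _b are one class to them, and where a whole thing is asked for, a point or a joint stands for the part that bears it (a point fixed in the world has none). Each returns a list of dicts, best first, with "conf" (0 to 1); they miss things now and then, are a little off and sometimes report something else, mostly with a low value. They report only what shows in the picture. A call takes as long as a camera call.
- boxes_of(thing, picture): "box" ([left, top, width, height] in pixels, round what is visible of it).
- silhouettes(thing, picture): "region" (420x560 bool, what is visible of it) and "box" ([left, top, width, height] in pixels, round what is visible of it).
- pinpoint(thing, picture): "centre" ([column, row] in pixels: a listed point, or the origin of a listed thing).
The state is a dict: "time": time; "qpos": joint angles; "qd": joint speeds; "tau": joint torques, N m; "position": TCP position; "ee_rot": TCP orientation; "force": force on the tool from outside, world axes, zero at the start; "torque": the same for the moment, N m; "opening": opening from 0.0 (shut) to 1.0 (fully open); "grasp_force": force on a finger pad.
Only numpy, scipy, OpenCV 4.12 (cv2) and the standard library are available. Lean on these libraries where they do the work, as an engineer would, in place of code of your own. Each camera call takes 0.05 s, during which the arm holds its last target. There are 200 camera calls.

## Working session

There is one attempt and no reset: what is moved stays moved. The work goes in short steps, Python scripts to look and compute and a tool call to move; the robot and the scene stay as the last step left them, time stands still between calls to the robot, and variables do not carry over. Pictures are saved under pics/ and viewed, at most 10 in all, crops included, and the job is handed in when it is done.

Besides the shell and the picture viewer there is one more tool, called after ">>>" by a JSON object that holds its "api" and its "payload". drive_tool: Moves the arm, as the interface text tells. Its arguments: {"type":"object","properties":{"rows":{"type":"array"},"grip":{"type":"number"},"grip_force":{"type":"number"}},"required":["rows"]}

```bash
mkdir -p pics; cat > h.py <<'E'
import numpy as np, cv2
from scipy.spatial.transform import Rotation as Ro
from plant import *
def ray(c,uv,st=None):
    d=((uv[0]-c["cx"])/c["fx"],(uv[1]-c["cy"])/c["fy"]); rd=np.hypot(*d); r=rd
    for _ in range(30): r=rd/(1+c["k1"]*r*r)
    v=np.array([d[0]*r/rd if rd else 0,d[1]*r/rd if rd else 0,1.])
    if "T_tool_cam" in c:
        T=np.array(c["T_tool_cam"]); Rt=Ro.from_euler("xyz",st["ee_rot"]).as_matrix()
        o=Rt@T[:3,3]+st["position"]; v=Rt@T[:3,:3]@v
    else:
        R=np.array(c["R"]); o=-R.T@np.array(c["t"]); v=R.T@v
    return o,v/np.linalg.norm(v)
def tri(rays):
    A=sum(np.eye(3)-np.outer(v,v) for o,v in rays); b=sum((np.eye(3)-np.outer(v,v))@o for o,v in rays)
    p=np.linalg.solve(A,b); return p,[np.linalg.norm((np.eye(3)-np.outer(v,v))@(p-o)) for o,v in rays]
def atz(r,z): o,v=r; return o+v*(z-o[2])/v[2]
def save(c,n): cv2.imwrite("pics/"+n,np.ascontiguousarray(c["color"][:,:,::-1]))
E
python3 - <<'E'
from h import *
np.set_printoptions(precision=4,suppress=True)
print(get_state()["position"],get_state()["ee_rot"],tcp_to_tips)
R={}
ims=[]
for n in("side","top","wrist"):
    st=get_state(); c=camera(n); ims.append(c["color"]); save(c,n+"0.png")
    for t in("stud_grip","slot_mid","round_stud_grip"):
        p=pinpoint(t,c)
        print(n,t,[(np.round(q["centre"]),round(q["conf"],2)) for q in p[:3]])
        if p and n!="wrist": R.setdefault(t,[]).append(ray(c,p[0]["centre"]))
for t in R: print(t,tri(R[t]) if len(R[t])>1 else R[t])
E
```

```text
[ 0.1693 -0.6528  0.1992] [-3.1398  0.0001  0.2538] 0.008
side stud_grip [(array([252., 250.]), 0.81)]
side slot_mid [(array([254., 186.]), 0.79)]
side round_stud_grip [(array([311., 252.]), 0.71)]
top stud_grip [(array([218., 182.]), 0.63)]
top slot_mid [(array([366., 180.]), 0.68)]
top round_stud_grip [(array([221., 244.]), 0.72)]
wrist stud_grip []
wrist slot_mid []
wrist round_stud_grip []
stud_grip (array([0.5246, 0.2582, 0.0685]), [np.float64(5.632660799136032e-06), np.float64(5.63266079926148e-06)])
slot_mid (array([ 0.5299, -0.0168,  0.0376]), [np.float64(0.004256326017996517), np.float64(0.004256326017996795)])
round_stud_grip (array([0.4103, 0.2541, 0.064 ]), [np.float64(0.002189069770885958), np.float64(0.002189069770885983)])
```

View pics/top0.png

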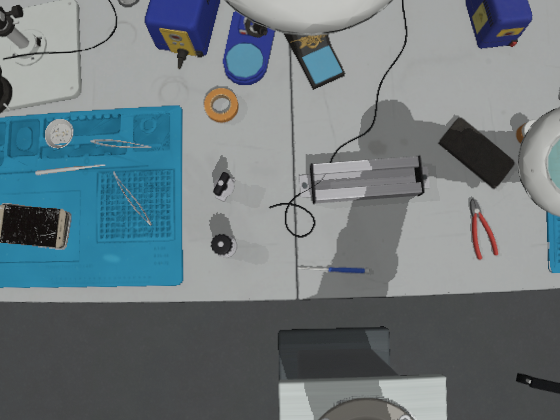

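View pics/side0.png

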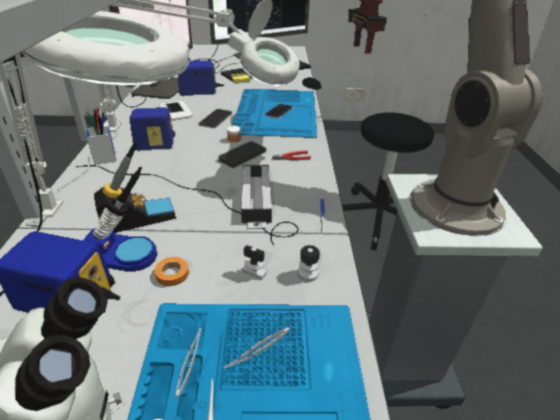

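```bash
cat >> h.py <<'E'
def rel(p,yaw=None,st=None):
    "row (mm, rotvec) from current pose to world pos p, tool down with yaw"
    st=st or get_state(); R0=Ro.from_euler("xyz",st["ee_rot"])
    t=R0.inv().apply(np.array(p)-st["position"])*1000
    R1=R0 if yaw is None else Ro.from_euler("xyz",[np.pi,0,yaw])
    r=(R0.inv()*R1).as_rotvec()
    return np.round(np.r_[t,r*1000])/np.r_[1,1,1,1000,1000,1000]
E
python3 - <<'E'
from h import *
np.set_printoptions(precision=3,suppress=True)
cs=camera("side"); ct=camera("top")
print("lamp",tri([ray(cs,(268,62)),ray(ct,(556,160))]))
print("lamp2",tri([ray(cs,(105,45)),ray(ct,(305,-20))]))
for c in(cs,ct):
    r=silhouettes("stud_grip",c); print(r[0]["conf"],r[0]["box"])
    a=cv2.resize(c["color"][150:260,190:450] if c is ct else c["color"][150:290,210:350],None,fx=3,fy=3)
print(rel([.34,-.35,.25],0),rel([.46,-0.02,.28],0),rel([.46,.2,.28],0), cs["t"])
E
```

```text
lamp (array([ 0.503, -0.253,  0.284]), [np.float64(0.0014281143064951724), np.float64(0.0014281143064950618)])
lamp2 (array([0.755, 0.108, 0.395]), [np.float64(0.035827853472787136), np.float64(0.035827853472787226)])
0.9 [239.6, 245.5, 25.1, 32.8]
0.75 [214.4, 170.8, 19.0, 29.1]
[ 241.    -251.     -50.       0.       0.       0.254] [ 440.    -540.     -80.       0.       0.       0.254] [ 495.    -753.     -80.       0.       0.       0.254] [ 0.477 -0.015  1.027]
```

```bash
python3 - <<'E'
from h import *
np.set_printoptions(precision=3,suppress=True)
cs=camera("side"); ct=camera("top")
for z in(.25,.3,.35):
  print(z,[atz(ray(ct,p),z)[:2] for p in((518,158),(556,212),(556,108))],[atz(ray(cs,p),z)[:2] for p in((300,68),(240,55),(270,84),(275,45))])
a=cv2.resize(cs["color"][0:100,190:340],None,fx=4,fy=4); b=cv2.resize(ct["color"][90:230,460:560],None,fx=4,fy=4)
o=np.zeros((560,800,3),np.uint8)
b=cv2.resize(b,(285,400)); o[:400,:510]=cv2.resize(a,(510,400)); o[:400,515:]=b
cv2.imwrite("pics/lamp.png",o[:400,:,::-1])
E
```

```text
0.25 [array([ 0.513, -0.211]), array([ 0.431, -0.263]), array([ 0.59 , -0.283])] [array([ 0.413, -0.319]), array([ 0.595, -0.44 ]), array([ 0.498, -0.177]), array([ 0.485, -0.571])]
0.3 [array([ 0.502, -0.186]), array([ 0.426, -0.235]), array([ 0.573, -0.253])] [array([ 0.424, -0.152]), array([ 0.579, -0.256]), array([ 0.497, -0.031]), array([ 0.486, -0.368])]
0.35 [array([ 0.49 , -0.161]), array([ 0.42 , -0.206]), array([ 0.556, -0.223])] [array([0.435, 0.015]), array([ 0.564, -0.071]), array([0.495, 0.116]), array([ 0.487, -0.164])]
```

View pics/lamp.png

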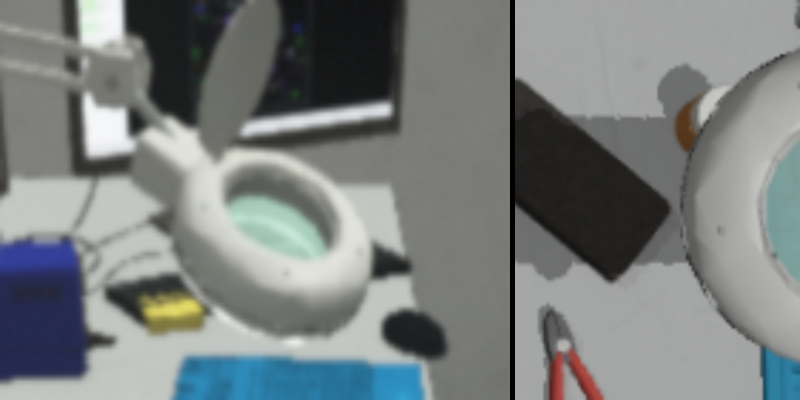

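```bash
python3 - <<'E'
from h import *
np.set_printoptions(precision=3,suppress=True)
print(camera("wrist")["T_tool_cam"])
for p,y in(([.27,-.38,.34],-.8),([.30,-.33,.34],-.8),([.335,-.275,.34],-.65),([.385,-.19,.34],-.46),([.43,-.03,.33],-.07),([.45,.12,.32],.2)): print(rel(p,y))
E
```

```text
[[-0.    -0.966 -0.259  0.071]
 [ 1.    -0.    -0.001  0.001]
 [ 0.001 -0.259  0.966 -0.184]
 [ 0.     0.     0.     1.   ]]
[ 166.    -239.    -140.       0.      -0.       1.054]
[ 208.    -280.    -140.       0.      -0.       1.054]
[ 255.    -325.    -140.       0.      -0.       0.904]
[ 325.    -394.    -140.       0.      -0.       0.714]
[ 409.    -538.    -130.       0.      -0.       0.324]
[ 466.    -678.    -120.       0.       0.       0.054]
```

>>> {"api": "drive_tool", "payload": {"rows": [[[166, -239, -140, 0, 0, 1.054], [166, -239, -140, 0, 0, 1.054], [166, -239, -140, 0, 0, 1.054], [166, -239, -140, 0, 0, 1.054], [166, -239, -140, 0, 0, 1.054], [166, -239, -140, 0, 0, 1.054], [166, -239, -140, 0, 0, 1.054], [166, -239, -140, 0, 0, 1.054], [208, -280, -140, 0, 0, 1.054], [208, -280, -140, 0, 0, 1.054], [255, -325, -140, 0, 0, 0.904], [255, -325, -140, 0, 0, 0.904], [325, -394, -140, 0, 0, 0.714], [325, -394, -140, 0, 0, 0.714], [325, -394, -140, 0, 0, 0.714], [409, -538, -130, 0, 0, 0.324], [409, -538, -130, 0, 0, 0.324], [409, -538, -130, 0, 0, 0.324], [409, -538, -130, 0, 0, 0.324], [409, -538, -130, 0, 0, 0.324]]]}}

```text
time: 2.62
position: [0.4314, -0.0218, 0.3304]
ee_rot: [-3.139, -0.001, -0.058]
force: [0.1, 0.2, -0.0]
opening: 1.004
grasp_force: 0.0
```

```bash
cat >> h.py <<'E'
def look(n):
    st=get_state(); c=camera("wrist"); save(c,n+".png"); 
    for t in("stud_grip","slot_mid","round_stud_grip"):
        for q in pinpoint(t,c)[:2]:
            o,v=ray(c,q["centre"],st); print(t,np.round(q["centre"]),round(q["conf"],2),"at z .056/.040:",np.round(atz((o,v),.056),4),np.round(atz((o,v),.04),4),"ray",[list(np.round(x,5)) for x in (o,v)])
    return st,c
E
python3 - <<'E'
from h import *
st,c=look("w1"); print(rel([.50,.25,.26],.0))
E
```

```text
stud_grip [ 63. 115.] 0.8 at z .056/.040: [0.5218 0.2528 0.056 ] [0.5225 0.2626 0.04  ] ray [[np.float64(0.50235), np.float64(-0.02722), np.float64(0.51471)], [np.float64(0.03625), np.float64(0.52072), np.float64(-0.85296)]]
slot_mid [271.  96.] 0.98 at z .056/.040: [ 0.5297 -0.0167  0.056 ] [ 0.5307 -0.0163  0.04  ] ray [[np.float64(0.50235), np.float64(-0.02722), np.float64(0.51471)], [np.float64(0.05953), np.float64(0.02297), np.float64(-0.99796)]]
round_stud_grip [273.  98.] 0.28 at z .056/.040: [ 0.5276 -0.0195  0.056 ] [ 0.5285 -0.0192  0.04  ] ray [[np.float64(0.50235), np.float64(-0.02722), np.float64(0.51471)], [np.float64(0.05496), np.float64(0.01686), np.float64(-0.99835)]]
[ 4.90e+01 -2.86e+02  7.00e+01  1.00e-03  0.00e+00 -7.20e-02]
```

View pics/w1.png

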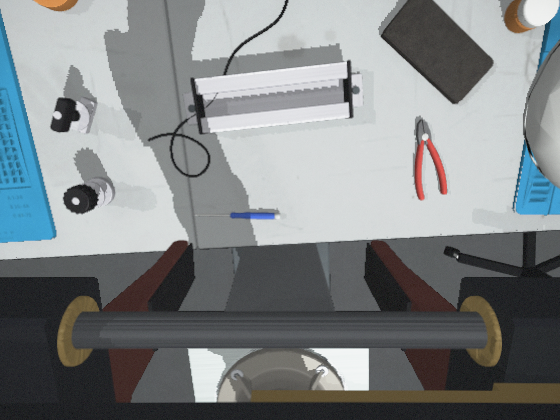

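>>> {"api": "drive_tool", "payload": {"rows": [[[29, -285, 70, 0, 0, -0.06], [29, -285, 70, 0, 0, -0.06], [29, -285, 70, 0, 0, -0.06], [29, -285, 70, 0, 0, -0.06], [29, -285, 70, 0, 0, -0.06], [29, -285, 70, 0, 0, -0.06], [29, -285, 70, 0, 0, -0.06], [29, -285, 70, 0, 0, -0.06], [29, -285, 70, 0, 0, -0.06], [29, -285, 70, 0, 0, -0.06]]]}}

```text
time: 3.65
position: [0.4799, 0.2502, 0.2598]
ee_rot: [3.14, 0.001, -0.013]
force: [0.6, 0.2, -0.1]
opening: 0.997
grasp_force: 0.0
```

```bash
python3 - <<'E'
from h import *
st,c=look("w2"); print(st["position"],st["ee_rot"])
r=silhouettes("stud_grip",c)[0]; print(r["conf"],r["box"])
x,y,w,h=[int(v) for v in r["box"]]
m=r["region"]&(c["color"].max(2)<70); print(m.sum())
print(cv2.minAreaRect(np.argwhere(m)[:,::-1].astype(np.float32)))
x0=max(0,x-40);y0=max(0,y-40)
cv2.imwrite("pics/w2c.png",cv2.resize(c["color"][y0:y0+150,x0:x0+200,::-1],None,fx=4,fy=4)); print(x0,y0)
E
```

```text
stud_grip [275. 144.] 0.98 at z .056/.040: [0.5228 0.2531 0.056 ] [0.5217 0.2532 0.04  ] ray [[np.float64(0.55135), np.float64(0.24866), np.float64(0.44404)], [np.float64(-0.07331), np.float64(0.01129), np.float64(-0.99725)]]
slot_mid [511. 135.] 0.84 at z .056/.040: [ 0.5286 -0.0079  0.056 ] [ 0.5276 -0.0184  0.04  ] ray [[np.float64(0.55135), np.float64(0.24866), np.float64(0.44404)], [np.float64(-0.04889), np.float64(-0.5508), np.float64(-0.8332)]]
round_stud_grip [276. 240.] 0.69 at z .056/.040: [0.4082 0.2538 0.056 ] [0.4023 0.254  0.04  ] ray [[np.float64(0.55135), np.float64(0.24866), np.float64(0.44404)], [np.float64(-0.34609), np.float64(0.0124), np.float64(-0.93812)]]
[0.47992866 0.25017995 0.25983899] [ 3.14019444e+00  5.36278618e-04 -1.26600240e-02]
0.65 [260.7, 123.1, 33.1, 40.9]
324
((274.9000244140625, 144.20001220703125), (12.521980285644531, 38.9075813293457), 26.56505012512207)
220 83
```

View pics/w2c.png

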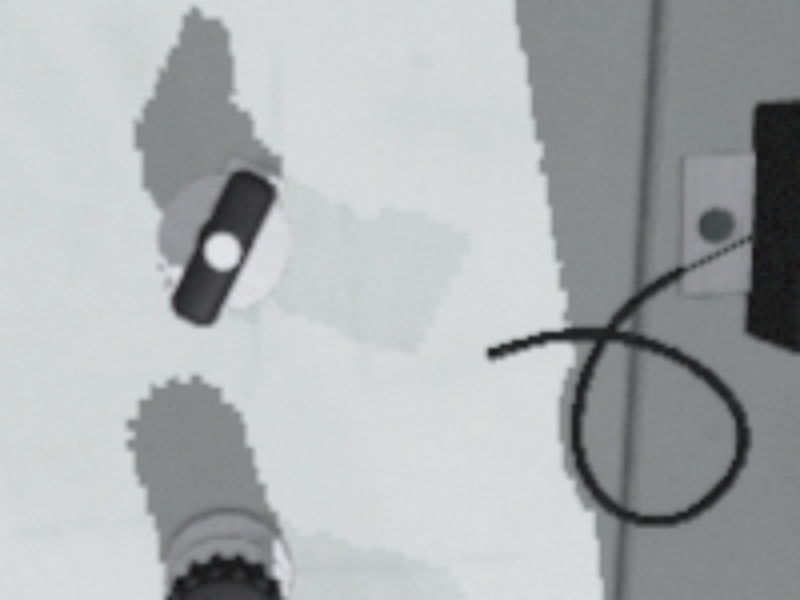

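>>> {"api": "drive_tool", "payload": {"rows": [[[43, -3, 135, 0, 0, 0.45], [43, -3, 135, 0, 0, 0.45], [43, -3, 135, 0, 0, 0.45], [43, -3, 135, 0, 0, 0.45], [43, -3, 150, 0, 0, 0.45], [43, -3, 165, 0, 0, 0.45], [43, -3, 180, 0, 0, 0.45], [43, -3, 195, 0, 0, 0.45], [43, -3, 205, 0, 0, 0.45], [43, -3, 212, 0, 0, 0.45], [43, -3, 212, 0, 0, 0.45], [43, -3, 212, 0, 0, 0.45]]], "grip": 0}}

```text
time: 4.9
position: [0.5225, 0.2547, 0.0485]
ee_rot: [-3.141, -0.0, -0.461]
force: [0.5, 0.5, 1.0]
opening: 0.999
grasp_force: 0.0
```

```bash
python3 - <<'E'
from h import *
np.set_printoptions(precision=3,suppress=True)
s=get_state(); print(s["position"],s["ee_rot"],s["qpos"],s["force"])
st,c=look("w3")
c=camera("side"); cv2.imwrite("pics/s3.png",cv2.resize(c["color"][160:310,180:380,::-1],None,fx=4,fy=4))
E
```

```text
[0.522 0.255 0.048] [-3.141 -0.    -0.461] [-0.199  0.555 -0.474  1.88   0.346  0.787 -2.89 ] [0.457 0.545 1.038]
stud_grip [283. 250.] 0.75 at z .056/.040: [0.522 0.252 0.056] [0.516 0.255 0.04 ] ray [[np.float64(0.58636), np.float64(0.22225), np.float64(0.23274)], [np.float64(-0.338), np.float64(0.15561), np.float64(-0.92819)]]
round_stud_grip [356. 401.] 0.85 at z .056/.040: [0.41  0.256 0.056] [0.394 0.259 0.04 ] ray [[np.float64(0.58636), np.float64(0.22225), np.float64(0.23274)], [np.float64(-0.69945), np.float64(0.13455), np.float64(-0.7019)]]
```

View pics/w3.png

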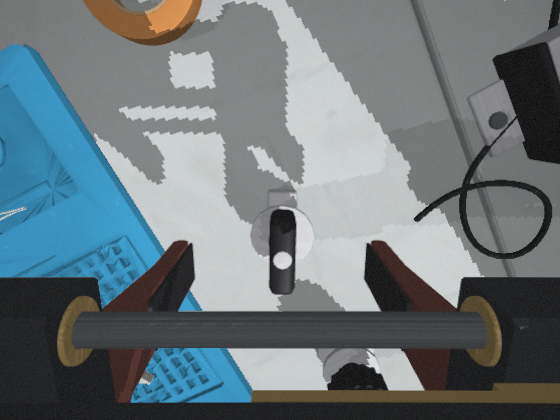

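>>> {"api": "drive_tool", "payload": {"rows": [[[1, 2, 0, 0, 0, 0], [1, 2, 0, 0, 0, 0], [1, 2, 0, 0, 0, 0], [1, 2, 0, 0, 0, 0], [1, 2, 0, 0, 0, 0], [1, 2, 0, 0, 0, 0], [1, 2, 0, 0, 0, 0], [1, 2, 0, 0, 0, 0]]], "grip": 255, "grip_force": 30}}

```text
time: 5.82
position: [0.5223, 0.2527, 0.0481]
ee_rot: [-3.142, 0.0, -0.46]
force: [0.5, 0.1, -0.6]
opening: 0.43
grasp_force: 0.0
```

>>> {"api": "drive_tool", "payload": {"rows": [[[1, 2, 0, 0, 0, 0], [1, 2, 0, 0, 0, 0], [1, 2, 0, 0, 0, 0], [1, 2, 0, 0, 0, 0], [1, 2, 0, 0, 0, 0], [1, 2, 0, 0, 0, 0], [1, 2, 0, 0, 0, 0], [1, 2, 0, 0, 0, 0]]]}}

```text
time: 6.48
position: [0.5223, 0.2505, 0.0482]
ee_rot: [-3.142, -0.0, -0.46]
force: [1.1, -0.5, -0.4]
opening: 0.006
grasp_force: 0.0
```

```bash
python3 - <<'E'
from h import *
st,c=look("w4"); b=camera("side"); look
print([ (q["centre"],q["conf"]) for q in pinpoint("stud_grip",b)])
o=np.zeros((520,560+240,3),np.uint8); o[:420,:560]=c["color"]; o[:400,560:]=cv2.resize(b["color"][210:310,230:290],(240,400))
cv2.imwrite("pics/w4b.png",o[:420,:,::-1])
E
```

```text
stud_grip [275. 254.] 0.81 at z .056/.040: [0.5214 0.2527 0.056 ] [0.5155 0.2559 0.04  ] ray [[np.float64(0.5862), np.float64(0.21799), np.float64(0.2324)], [np.float64(-0.33897), np.float64(0.18181), np.float64(-0.92306)]]
[]
```

View pics/w4b.png

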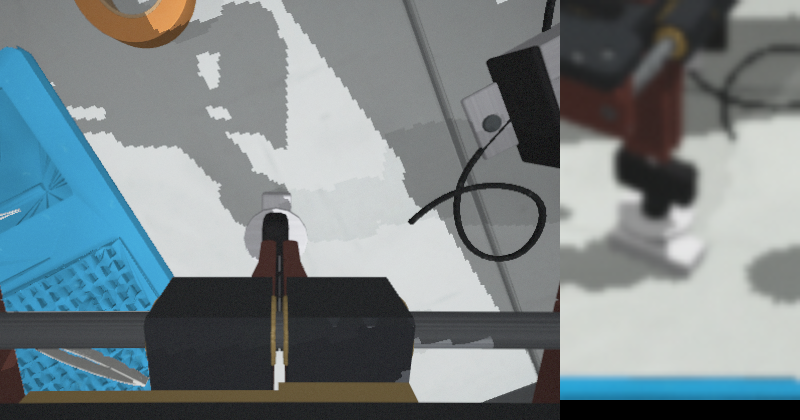

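```bash
python3 - <<'E'
from h import *
np.set_printoptions(precision=3,suppress=True)
import plant; print(tcp_to_tips, [x for x in dir(plant) if not x.startswith("_")])
c=camera("wrist"); print(c["fx"],c["cx"],c["cy"],c["k1"])
T=np.linalg.inv(c["T_tool_cam"])
for z in(-.03,-.02,-.01,0,.008):
  for x in(-.01,.01):
    for y in (.044,.0575):
      p=(T@[x,y,z,1])[:3]; s=p[:2]/p[2]; s=s*(1+c["k1"]*(s@s)); print(z,x,y,s*c["fx"]+[c["cx"],c["cy"]])
s=get_state(); print(s["position"],s["qpos"],s["force"])
E
```

```text
0.008 ['MotionError', 'boxes_of', 'camera', 'finish_job', 'get_state', 'pinpoint', 'silhouettes', 'tcp_to_tips']
341.0381635826377 279.0531074719252 209.18825159969933 0.009973449584401058
-0.03 -0.01 0.044 [366.432 286.986]
-0.03 -0.01 0.0575 [393.593 287.032]
-0.03 0.01 0.044 [369.143 249.446]
-0.03 0.01 0.0575 [397.155 249.471]
-0.02 -0.01 0.044 [361.75  277.855]
-0.02 -0.01 0.0575 [387.442 277.891]
-0.02 0.01 0.044 [364.177 242.13 ]
-0.02 0.01 0.0575 [390.63  242.148]
-0.01 -0.01 0.044 [357.549 269.658]
-0.01 -0.01 0.0575 [381.923 269.687]
-0.01 0.01 0.044 [359.734 235.582]
-0.01 0.01 0.0575 [384.793 235.595]
0 -0.01 0.044 [353.757 262.259]
0 -0.01 0.0575 [376.942 262.283]
0 0.01 0.044 [355.734 229.687]
0 0.01 0.0575 [379.539 229.697]
0.008 -0.01 0.044 [350.979 256.839]
0.008 -0.01 0.0575 [373.293 256.859]
0.008 0.01 0.044 [352.811 225.379]
0.008 0.01 0.0575 [375.7   225.386]
[0.522 0.25  0.048] [-0.192  0.553 -0.474  1.885  0.346  0.785 -2.884] [-0.039  0.04   0.767]
```

>>> {"api": "drive_tool", "payload": {"rows": [[[-1, -2, 0, 0, 0, 0], [-1, -2, 0, 0, 0, 0], [-1, -2, 0, 0, 0, 0], [-1, -2, 0, 0, 0, 0], [-1, -2, 0, 0, 0, 0], [-1, -2, 0, 0, 0, 0], [-1, -2, 0, 0, 0, 0], [-1, -2, 0, 0, 0, 0], [-1, -2, 0, 0, 0, 0], [-1, -2, 0, 0, 0, 0], [-1, -2, 0, 0, 0, 0]]], "grip": 0}}

```text
time: 7.75
position: [0.5223, 0.2526, 0.0482]
ee_rot: [-3.142, -0.0, -0.46]
force: [0.0, -0.3, 0.0]
opening: 0.799
grasp_force: 0.0
```

Enough opening (70 mm); descend gently, then close.

>>> {"api": "drive_tool", "payload": {"rows": [[[0, 0, 8, 0, 0, 0], [0, 0, 16, 0, 0, 0], [0, 0, 22, 0, 0, 0], [0, 0, 26, 0, 0, 0], [0, 0, 30, 0, 0, 0], [0, 0, 30, 0, 0, 0]]]}}

```text
time: 8.25
position: [0.5216, 0.2523, 0.017]
ee_rot: [3.14, 0.001, -0.46]
force: [0.2, -0.3, -0.3]
opening: 0.998
grasp_force: 0.0
```

>>> {"api": "drive_tool", "payload": {"rows": [[[0, 0, 0, 0, 0, 0], [0, 0, 0, 0, 0, 0], [0, 0, 0, 0, 0, 0], [0, 0, 0, 0, 0, 0], [0, 0, 0, 0, 0, 0], [0, 0, 0, 0, 0, 0], [0, 0, 0, 0, 0, 0], [0, 0, 0, 0, 0, 0], [0, 0, 0, 0, 0, 0], [0, 0, 0, 0, 0, 0], [0, 0, 0, 0, 0, 0], [0, 0, 0, 0, 0, 0], [0, 0, 0, 0, 0, 0], [0, 0, 0, 0, 0, 0]]], "grip": 255, "grip_force": 30}}

```text
time: 9.42
position: [0.5223, 0.2527, 0.0181]
ee_rot: [-3.141, 0.0, -0.46]
force: [0.4, 0.4, -1.2]
opening: 0.156
grasp_force: 30.0
```

>>> {"api": "drive_tool", "payload": {"rows": [[[0, 0, -30, 0, 0, 0], [0, 0, -60, 0, 0, -0.1], [0, 0, -90, 0, 0, -0.2], [30, 60, -110, 0, 0, -0.3], [55, 100, -110, 0, 0, -0.42], [75, 140, -110, 0, 0, -0.54], [90, 170, -110, 0, 0, -0.66], [100, 195, -110, 0, 0, -0.78], [110, 215, -110, 0, 0, -0.9], [120, 230, -110, 0, 0, -1.02], [126, 238, -110, 0, 0, -1.14], [126, 238, -110, 0, 0, -1.26], [126, 238, -110, 0, 0, -1.38], [126, 238, -110, 0, 0, -1.5], [126, 238, -110, 0, 0, -1.62], [126, 238, -110, 0, 0, -1.74], [126, 238, -110, 0, 0, -1.86], [126, 238, -110, 0, 0, -1.98], [126, 238, -110, 0, 0, -2.08], [126, 238, -110, 0, 0, -2.08]]]}}

```text
time: 11.08
position: [0.529, -0.0168, 0.1278]
ee_rot: [-3.141, -0.0, 1.623]
force: [0.2, -0.2, -1.6]
opening: 0.166
grasp_force: 30.0
```

```bash
python3 - <<'E'
from h import *
np.set_printoptions(precision=3,suppress=True)
st,c=look("w5"); print(st["position"],st["ee_rot"],st["qpos"],st["opening"],st["grasp_force"])
E
```

```text
stud_grip [280. 277.] 0.57 at z .056/.040: [ 0.533 -0.073  0.056] [ 0.534 -0.081  0.04 ] ray [[np.float64(0.52565), np.float64(0.05333), np.float64(0.31202)], [np.float64(0.02658), np.float64(-0.44156), np.float64(-0.89684)]]
slot_mid [277. 205.] 0.79 at z .056/.040: [ 0.527 -0.012  0.056] [ 0.528 -0.016  0.04 ] ray [[np.float64(0.52565), np.float64(0.05333), np.float64(0.31202)], [np.float64(0.00695), np.float64(-0.24793), np.float64(-0.96875)]]
[ 0.529 -0.017  0.128] [-3.141 -0.     1.623] [ 0.647  0.484 -0.931  1.927  0.471  0.966 -0.453] 0.165563208084283 29.990053391084075
```

View pics/w5.png

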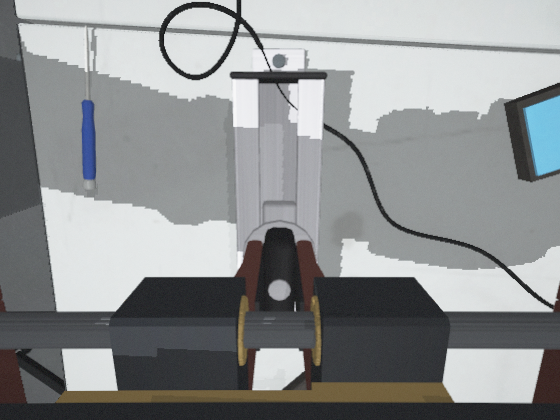

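>>> {"api": "drive_tool", "payload": {"rows": [[[0, 0, 25, 0, 0, 0], [0, 0, 45, 0, 0, 0], [0, 0, 58, 0, 0, 0], [0, 0, 66, 0, 0, 0], [0, 0, 72, 0, 0, 0], [0, 0, 78, 0, 0, 0], [0, 0, 84, 0, 0, 0], [0, 0, 84, 0, 0, 0]]]}}

```text
time: 11.95
position: [0.5292, -0.0166, 0.0435]
ee_rot: [-3.141, 0.0, 1.62]
force: [0.2, 0.1, -0.8]
opening: 0.159
grasp_force: 30.0
```

>>> {"api": "drive_tool", "payload": {"rows": [[[0, 0, 5, 0, 0, 0], [0, 0, 9, 0, 0, 0], [0, 0, 11, 0, 0, 0], [0, 0, 12, 0, 0, 0], [0, 0, 12, 0, 0, 0], [0, 0, 12, 0, 0, 0]]]}}

```text
time: 12.45
position: [0.5296, -0.0165, 0.0323]
ee_rot: [3.141, 0.0, 1.62]
force: [0.2, -0.1, -2.0]
opening: 0.161
grasp_force: 30.0
```

>>> {"api": "drive_tool", "payload": {"rows": [[[0, 0, 0, 0, 0, 0.11], [0, 0, 0, 0, 0, 0.22], [0, 0, 0, 0, 0, 0.33], [0, 0, 0, 0, 0, 0.44], [0, 0, 0, 0, 0, 0.55], [0, 0, 0, 0, 0, 0.66], [0, 0, 0, 0, 0, 0.77], [0, 0, 0, 0, 0, 0.88], [0, 0, 0, 0, 0, 0.99], [0, 0, 0, 0, 0, 1.1], [0, 0, 0, 0, 0, 1.21], [0, 0, 0, 0, 0, 1.32], [0, 0, 0, 0, 0, 1.43], [0, 0, 0, 0, 0, 1.52], [0, 0, 0, 0, 0, 1.571], [0, 0, 0, 0, 0, 1.571], [0, 0, 0, 0, 0, 1.571]]]}}

```text
time: 13.87
position: [0.5296, -0.0163, 0.0324]
ee_rot: [3.141, -0.0, 0.051]
force: [0.6, -0.1, -0.5]
opening: 0.161
grasp_force: 30.0
```

Lower onto the collar until a small contact force appears.

>>> {"api": "drive_tool", "payload": {"rows": [[[0, 0, 1, 0, 0, 0], [0, 0, 1.5, 0, 0, 0], [0, 0, 2, 0, 0, 0], [0, 0, 2.5, 0, 0, 0], [0, 0, 2.5, 0, 0, 0]]]}}

```text
time: 14.28
position: [0.5295, -0.0166, 0.03]
ee_rot: [3.141, 0.0, 0.049]
force: [-0.8, -0.0, 4.0]
opening: 0.161
grasp_force: 30.0
```

>>> {"api": "drive_tool", "payload": {"rows": [[[0, 0, 0, 0, 0, 0], [0, 0, 0, 0, 0, 0], [0, 0, 0, 0, 0, 0], [0, 0, 0, 0, 0, 0], [0, 0, 0, 0, 0, 0], [0, 0, 0, 0, 0, 0], [0, 0, 0, 0, 0, 0], [0, 0, 0, 0, 0, 0], [0, 0, 0, 0, 0, 0], [0, 0, 0, 0, 0, 0]]], "grip": 0}}

```text
time: 15.12
position: [0.5295, -0.0166, 0.0296]
ee_rot: [3.142, 0.0, 0.049]
force: [0.3, -0.1, 0.0]
opening: 0.88
grasp_force: 0.0
```

>>> {"api": "drive_tool", "payload": {"rows": [[[0, 0, -10, 0, 0, 0], [0, 0, -25, 0, 0, 0], [0, 0, -45, 0, 0, 0], [0, 0, -70, 0, 0, 0], [0, 0, -95, 0, 0, 0], [0, 0, -120, 0, 0, 0], [-20, 0, -150, 0, 0, 0], [-30, 0, -180, 0, 0, 0], [-30, 0, -180, 0, 0, 0], [-30, 0, -180, 0, 0, 0]]]}}

```text
time: 15.95
position: [0.5004, -0.018, 0.2121]
ee_rot: [3.14, -0.004, 0.049]
force: [0.1, -0.3, -0.6]
opening: 0.998
grasp_force: 0.0
```

```bash
python3 - <<'E'
from h import *
st,c=look("w6"); b=camera("side"); print(st["position"],st["opening"])
o=np.zeros((420,800,3),np.uint8); o[:,:560]=c["color"]; o[:400,560:]=cv2.resize(b["color"][150:250,225:285],(240,400))
cv2.imwrite("pics/w6b.png",o[:,:,::-1])
E
```

```text
stud_grip [281. 164.] 0.73 at z .056/.040: [ 0.5275 -0.0195  0.056 ] [ 0.5254 -0.0197  0.04  ] ray [[np.float64(0.57078), np.float64(-0.01523), np.float64(0.39663)], [np.float64(-0.12615), np.float64(-0.01245), np.float64(-0.99193)]]
round_stud_grip [ 18. 263.] 0.75 at z .056/.040: [0.4081 0.2563 0.056 ] [0.4005 0.2691 0.04  ] ray [[np.float64(0.57078), np.float64(-0.01523), np.float64(0.39663)], [np.float64(-0.34984), np.float64(0.58394), np.float64(-0.73255)]]
[ 0.50037337 -0.01801138  0.21207208] 0.9977334018348875
```

View pics/w6b.png

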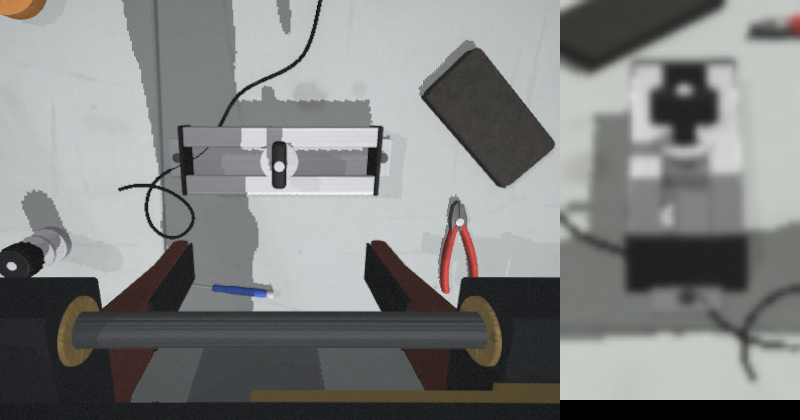

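The picture shows the wing grip at (280,164), at right angles to the slot and upright, with its collar on the strut near the middle. The round stud is still where it stood.

```bash
python3 -c "
from plant import *
print(finish_job())"
```

```text
the job is handed in; nothing more can be done
None
```

The wing-grip stud stands upright near the middle of the strut, collar on the top face and turned a quarter turn so its head sits across the slot under both lips. The round-knobbed stud was not touched, and the job is handed in at about 16 s.

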